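# Nest the drawer bins on their like

### The arm

A 6-joint arm with a two-finger parallel gripper is mounted at the origin on the work surface. World frame = base frame: x ahead of the robot, y to its left, z up, the work surface at z = 0. Lengths are in m, angles in rad, forces in N, time in s.
With the tool pointing down it reaches from about 0.4 to 0.825 m from the base axis. Payload 7 kg.
Tool frame: the origin (TCP) lies midway between the tips of the shut fingers; the grasp point (between the pads) lies 19 mm behind it; z points along the fingers, x is the direction in which the jaws open and shut, and the axes are right-handed (so a half turn about z gives the same grasp; the last joint's range is limited). The gripper opens to 88 mm and grips with 3 to 60 N. Pads are 19 mm wide; open, the fingers measure 130 mm over their backs; the gripper's body (78 mm by 193 mm) begins 47 mm behind the grasp point.
Start: joints at [1.495, 0.359, 0.012, 0, -1.224, -0.288], TCP at [0.24, 0.631, 0.227] pointing down, gripper open.
Joint ranges: [-3.07, 3.07], [-1.43, 2.12], [-1.02, 1.25], [-3.03, 1.67], [-3.05, -0], [-3.03, 3.03]. Speed limits (rad/s): [2.39, 2.39, 3.01, 3.14, 3.14, 3.14].

### API

Orientations are given as [roll, pitch, yaw] about the fixed x, y, z axes, in that order (R = Rz(yaw) Ry(pitch) Rx(roll)).
In Python, from station import arm, grab_frame, camera_params gives the robot as it stands.
- The arm moves only by the shell command python3 -m handwheel 'ROWS' [FORCE]. ROWS is JSON, a list that holds one entry, the list of rows, each a list of 5 numbers: the finger opening in m, from 0 to 0.0876, then the shift along the tool's x, y, z in m, then the turn about the tool's z in degrees. A call has 1 to 20 rows; each row is the pose to reach, as a shift and turn from the pose measured when the call began, along the tool's axes at that moment; what a row does not reach only later rows make up. A row lasts 1/12 s, in which the tool goes at most 41.7 mm and 7.16 degrees, less where a joint would pass 70% of its speed; a pose out of reach is approached as far as the arm can. A call with a gripper value outside its range is refused whole. The fingers move at their own pace and stop on an object; FORCE is the grip in N (left out, the last holds). Time passes only in rows, so rows that repeat a pose let the fingers close. It gives the time, the measured TCP pose, the force and the opening at its end, in the units of the state.
- arm.get_state(): the state, without advancing time (a new reading comes with each control period).
- grab_frame(name): name is "side" or "top" or "wrist"; returns the picture (384x512x3 uint8, blue, green, red); there is no depth.
- camera_params(name): a dict with "intrinsics" (3x3 intrinsics, pixels), "R" (3x3) and "t" (3): a world point X has camera coordinates R X + t; the wrist camera has in their place "tool_from_camera" (4x4, takes a point from camera to tool coordinates, whose origin is the TCP and whose axes are the tool frame's). Camera axes: x right, y down, z forward; pixel columns grow to the right and rows downward; lengths in m; the calibration is good to about 2 mm. A picture is of the moment at which its call begins: read the wrist's pose just before it. camera_params takes no time and is no camera call.
- arm.job_done(): hands the job in, once; it reports no verdict.
The state is a dict: "t": time; "q": joint angles; "qd": joint speeds; "joint_efforts": joint torques, N m; "eef_pos": TCP position; "ee_rot": TCP orientation; "force": force on the tool from outside, world axes, zero at the start; "moment": the same for the moment, N m; "width": finger opening in m.
Only numpy, scipy, OpenCV 4.12 (cv2) and the standard library are available. Lean on these libraries where they do the work, as an engineer would, in place of code of your own. Each camera call takes 0.05 s, during which the arm holds its last target.

### The job

Clear the nesting bins out of the drawer: lift out the plain bin and the two-compartment bin and put each on the stack of its own kind, pressed fully home past the sprung rollers so that it sits level on the bin below, without ramming it; the bottom bins may stand a little off-centre in their stands. The straight-sided bin nests in nothing: leave it in its place in the drawer, and leave the jar, mortar and dish alone.

Things in the scene. Friction and masses are not known exactly. Their poses are not given: they have to be found in the camera images.
- bin_plain_center (a point): Plain nesting bin, loose, about 0.2 kg, off-white plastic; 64 mm wide (x), 90 long (y), 100 high; point: its centre, 50 mm below the rim. Top 52 mm: upright collar, 4 mm walls. Below, set in 6 mm all round, a foot 48 mm high, 52 x 78 mm tapering to 47 x 73. One open compartment with a step all round half-way down. Symmetric under a half turn.
- bin_twin_center (a point): Twin nesting bin, loose: same collar, outside size, weight, point and axes as the plain one, but a 4 mm cross wall (parallel to x, its top 10 mm below the rim) makes two compartments, and it has two tapered feet 10 mm apart that straddle the cross wall of a like bin below.
- bin_straight_center (a point): Straight-sided bin, loose: same 64 x 90 x 100 mm outside, point and axes, one compartment, but its walls go straight down to the floor, with no step inside and no narrower foot, so it nests in nothing.
- drawer_floor (a point): White drawer fixed on the counter, 80 mm wide (x), about 310 long (y), walls 62 mm high; three cells in a row, centres at y = -100, 0, +100 mm; front panel at the -y end. Point: centre of the cells' floor, 6 mm above the counter. Each cell holds a bin, long side along the drawer, 2 mm play a side; bins stand 44 mm proud of its walls. Which bin is in which cell varies.
- stand_plain_rim (a point): Stacking stand fixed on the counter, its bottom bin a plain one, 64 mm wide along x, 90 long along y. Point: middle of the stand at the height of that bin's rim, 108 mm above the counter. The bottom bin slides across (x) with 3 N of friction and may stand up to 10 mm either side of this point: find its mouth by feel or sight. Home, a bin's centre is 2 mm above this height.
- stand_plain_rollers (a point): Midway between the stand's two sprung rollers, 10 mm above its rim point. A post at each y end (52 to 78 mm out, 18 mm higher than the rim, 38 mm wide) holds a roller standing 2 mm into the path of a bin coming down. A bin set in stops on them about 15 mm proud; pushing past takes 10 to 20 N, then they drag with about 6 N: it stays where left until pressed right down.
- stand_twin_rim (a point): The other stacking stand, exactly alike, but its bottom bin is a twin bin with the cross wall. Same point, axes, sliding and home height. Which stand is on the left varies. On both stands the foot of a like bin has 4.5 mm side play (in x and y) on entering the mouth and 2 mm when home with its collar on the rim; beyond that the foot lands on the rim with its centre 50 mm above the point.
- stand_twin_rollers (a point): The same point between the same two sprung rollers on the twin stand.
- jar: Bystander: closed white jar, 84 mm across, 130 mm high, loose; origin at its underside.
- mortar: Bystander: stone mortar, 110 mm across, 85 mm high, loose; origin at its underside.
- weighing_dish: Bystander: flat brass dish, 120 mm across, 25 mm high, loose; origin at its underside.

How it is judged:
At the end, for the whole second after the job is handed in: Plain bin home on the plain stack, twin bin on the twin stack: collar on the rim below to within 3.5 mm, within 15 mm across (x) and 6 mm along (y) of the stand's middle, level to 0.05 rad, at rest; the straight-sided bin upright (0.06 rad) in its cell, within 12 mm of its start (z of bin_plain_center in the frame of stand_plain_rim between -0.002 and 0.0055 m and x of bin_plain_center in the frame of stand_plain_rim between -0.015 and 0.015 m and y of bin_plain_center in the frame of stand_plain_rim between -0.006 and 0.006 m and angle between each of bin_plain_center, bin_twin_center's own z axis and vertical below 0.05 rad and linear speed of each of bin_plain, bin_twin below 0.02 m/s and z of bin_twin_center in the frame of stand_twin_rim between -0.002 and 0.0055 m and x of bin_twin_center in the frame of stand_twin_rim between -0.015 and 0.015 m and y of bin_twin_center in the frame of stand_twin_rim between -0.006 and 0.006 m and distance of bin_straight_center from where it was at the start of the episode below 0.012 m and angle between bin_straight_center's own z axis and vertical below 0.06 rad); the robot touches nothing.
It fails at once if a bin is rammed onto a stack with more than 110 N (contact force between any of bin_plain, bin_twin, bin_straight and stand_plain above 110 N or contact force between any of bin_plain, bin_twin, bin_straight and stand_twin above 110 N).
It fails at once if the jar, mortar or dish is moved more than 25 mm (distance of any of jar, mortar, weighing_dish from where it was at the start of the episode above 0.025 m).
It also fails if it takes over 72 s, if anything falls off the work surface, if the arm or the gripper's body presses on something with over 40 N, if the wrist force passes 120 N, or if a joint passes its speed limit or range.

## Working session

There is one attempt and no reset: what is moved stays moved. The work goes in short steps, Python scripts to look and compute and a shell command to move; the robot and the scene stay as the last step left them, time stands still between calls to the robot, and variables do not carry over. Pictures are saved under pics/ and viewed, and the job is handed in when it is done.

```bash
ls; mkdir -p pics; python3 - <<'E'
from station import arm, grab_frame, camera_params
import cv2
s=arm.get_state(); print(s)
for n in ["side","top","wrist"]:
    cv2.imwrite(f"pics/{n}0.png",grab_frame(n)); print(n,camera_params(n))
E
```

```text
pics
{'t': 0.0, 'q': array([ 1.49511333e+00,  3.59411538e-01,  1.10472975e-02, -3.59035527e-04,
       -1.22411359e+00, -2.88087500e-01]), 'qd': array([ 0.00066467, -0.00078826,  0.00046212,  0.00051682,  0.00117027,
        0.00148943]), 'joint_efforts': array([-4.90927687e-04, -5.82709408e+01,  2.93050164e+01,  6.99723691e+00,
        6.90123779e-03, -1.47625233e-04]), 'eef_pos': array([0.2400204 , 0.63034658, 0.22560012]), 'ee_rot': array([-3.14143846e+00, -1.70811358e-03, -1.93468923e+00]), 'force': array([0.93733913, 0.92799474, 0.31852141]), 'moment': array([-0.0135783 ,  0.02175313, -0.01970828]), 'width': 0.0872840231909576}
side {'intrinsics': array([[469.85959659,   0.        , 257.73805645],
       [  0.        , 469.85959659, 188.98920118],
       [  0.        ,   0.        ,   1.        ]]), 'R': array([[ 0.90241566, -0.43056646, -0.01607776],
       [-0.3129707 , -0.62938919, -0.71127955],
       [ 0.29613395,  0.64690167, -0.70272534]]), 't': array([-0.49995336,  0.24364206,  1.24616516])}
top {'intrinsics': array([[398.84915881,   0.        , 249.25926408],
       [  0.        , 398.84915881, 189.50020318],
       [  0.        ,   0.        ,   1.        ]]), 'R': array([[ 0.01253941, -0.99991927,  0.00205375],
       [-0.99965206, -0.01258367, -0.02318209],
       [ 0.02320606, -0.00176235, -0.99972915]]), 't': array([-0.01115404,  0.52520387,  1.18555988])}
wrist {'intrinsics': array([[322.09145993,   0.        , 252.25720514],
       [  0.        , 322.09145993, 189.76116699],
       [  0.        ,   0.        ,   1.        ]]), 'tool_from_camera': array([[ 9.99997715e-01,  1.21476096e-03, -1.75934273e-03,
         3.91117708e-06],
       [-6.77455970e-04,  9.60536349e-01,  2.78153668e-01,
        -7.47856423e-02],
       [ 2.02780286e-03, -2.78151841e-01,  9.60534977e-01,
        -1.59119929e-01],
       [ 0.00000000e+00,  0.00000000e+00,  0.00000000e+00,
         1.00000000e+00]])}
```

View pics/top0.png

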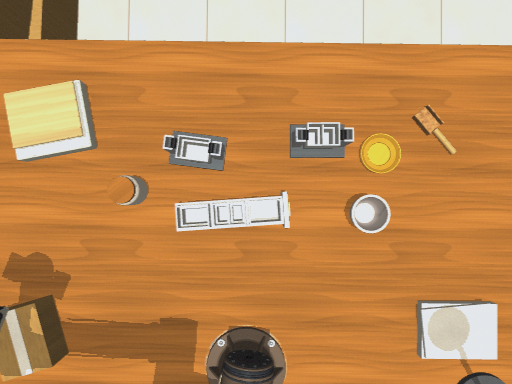

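View pics/side0.png

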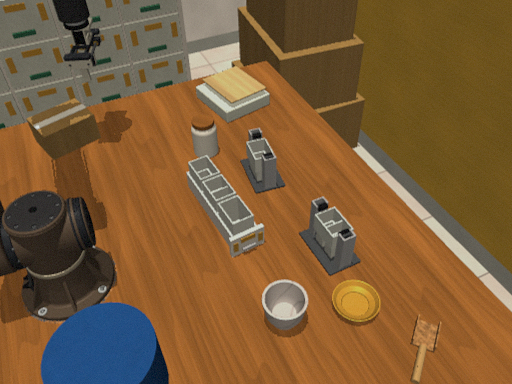

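View pics/wrist0.png

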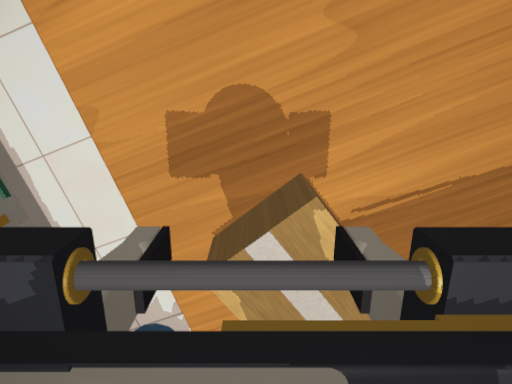

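```bash
python3 - <<'E'
import cv2
t=cv2.imread("pics/top0.png"); cv2.imwrite("pics/topz.png",cv2.resize(t[110:240,155:365],None,fx=3.8,fy=3.8,interpolation=cv2.INTER_CUBIC))
t=cv2.imread("pics/side0.png"); cv2.imwrite("pics/sidez.png",cv2.resize(t[115:275,170:370],None,fx=3.7,fy=3.7,interpolation=cv2.INTER_CUBIC))
E
```

```text
(no output)
```

View pics/topz.png

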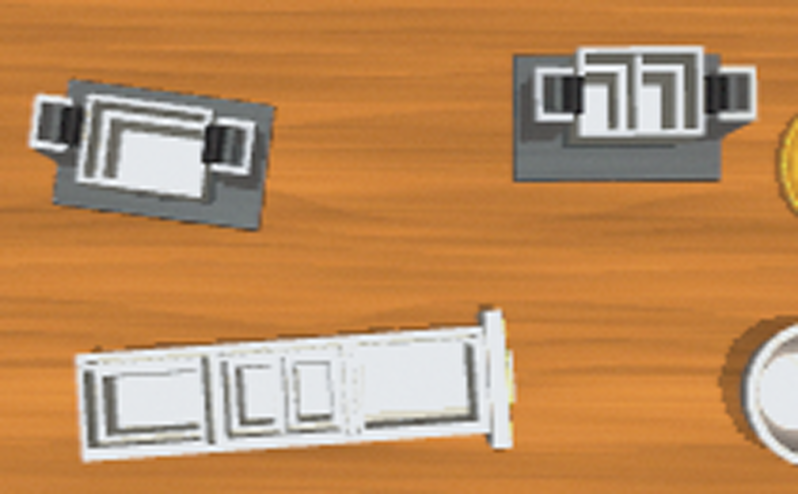

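View pics/sidez.png

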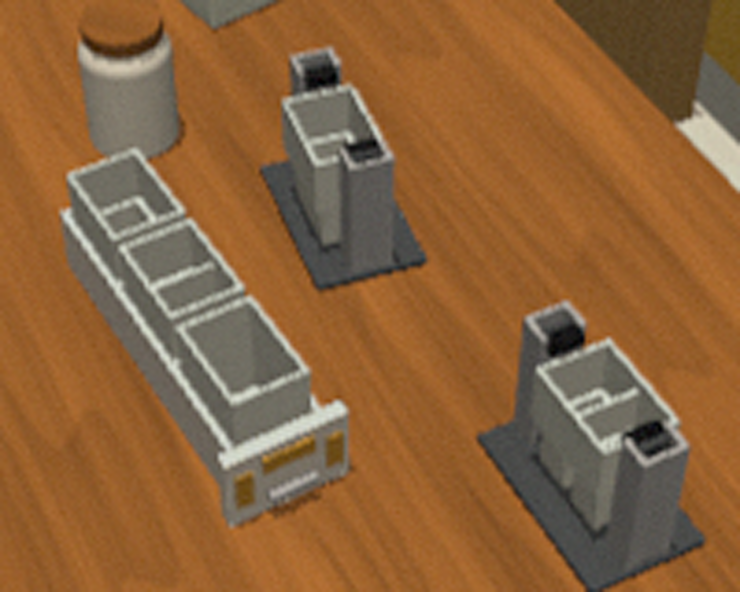

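```bash
cat > h.py <<'E'
import numpy as np, cv2
from scipy.spatial.transform import Rotation as Rn
from station import arm, grab_frame, camera_params
def cam(name,s=None):
    p=camera_params(name); K=p["intrinsics"]
    if name=="wrist":
        T=p["tool_from_camera"]; s=s or arm.get_state()
        Rt=Rn.from_euler("xyz",s["ee_rot"]).as_matrix()
        return K, Rt@T[:3,:3], s["eef_pos"]+Rt@T[:3,3]
    return K,p["R"].T,-p["R"].T@p["t"]
def ray(c,px,z):
    K,R,C=c
    px=np.atleast_2d(px).astype(float)
    d=(R@np.linalg.inv(K)@np.c_[px,np.ones(len(px))].T).T
    return C+d*((z-C[2])/d[:,2])[:,None]
def proj(c,X):
    K,R,C=c; q=(K@R.T@(np.atleast_2d(X)-C).T).T
    return q[:,:2]/q[:,2:]
def go(pos,yawdeg):
    s=arm.get_state(); R=Rn.from_euler("xyz",s["ee_rot"])
    d=R.inv().apply(np.array(pos)-s["eef_pos"])
    # tool turn about its z (down): world yaw decreases
    t=-(yawdeg-np.degrees(s["ee_rot"][2])); t=(t+180)%360-180
    print("from",s["eef_pos"].round(4),np.degrees(s["ee_rot"]).round(2),"shift mm",(d*1000).round(1),"turn",round(t,2))
def snap(name,fn):
    s=arm.get_state(); im=grab_frame(name); cv2.imwrite("pics/"+fn,im); return im,cam(name,s)
E
python3 - <<'E'
from h import *
c=cam("top")
print("cam",c[2])
for n,px,z in [("drawer L",(194,216),.106),("mid",(230,212),.106),("R",(264,211),.106),("plain post L",(169,143),.126),("plain postR",(216,148),.126),("twin L",(297,135),.126),("twinR",(349,135),.126),("jar",(130,190),.13),("mortar",(370,213),.085),("dish",(381,153),.02)]:
    print(n,ray(c,px,z)[0].round(3))
go([.55,.05,.25],180)
E
```

```text
cam [ 0.49764883 -0.00245478  1.197437  ]
drawer L [0.449 0.146 0.106]
mid [0.461 0.047 0.106]
R [ 0.465 -0.045  0.106]
plain post L [0.645 0.213 0.126]
plain postR [0.633 0.087 0.126]
twin L [ 0.671 -0.131  0.126]
twinR [ 0.673 -0.271  0.126]
jar [0.517 0.315 0.13 ]
mortar [ 0.462 -0.342  0.085]
dish [ 0.638 -0.393  0.02 ]
from [0.2401 0.6305 0.2258] [-1.7999e+02 -7.0000e-02 -1.1085e+02] shift mm [ 432.2 -496.2  -23.6] turn 69.15
```

```bash
python3 -m handwheel '[[[0.087,0.03,-0.03,-0.07,5],[0.087,0.06,-0.07,-0.074,10],[0.087,0.09,-0.11,-0.074,16],[0.087,0.12,-0.15,-0.074,23],[0.087,0.145,-0.19,-0.074,30],[0.087,0.17,-0.23,-0.074,37],[0.087,0.195,-0.26,-0.074,44],[0.087,0.22,-0.29,-0.074,50],[0.087,0.245,-0.32,-0.074,56],[0.087,0.27,-0.35,-0.074,61],[0.087,0.295,-0.385,-0.074,65],[0.087,0.315,-0.42,-0.074,69],[0.087,0.335,-0.45,-0.074,69],[0.087,0.35,-0.47,-0.074,69],[0.087,0.353,-0.477,-0.074,69],[0.087,0.353,-0.477,-0.074,69],[0.087,0.353,-0.477,-0.074,69]]]'
python3 - <<'E'
from h import *
im,c=snap("wrist","w1.png")
s=arm.get_state();print(s["t"],s["eef_pos"],np.degrees(s["ee_rot"]),s["qd"].round(3),s["q"].round(2))
go([.6,-.13,.3],180)
E
```

```text
t: 1.57
eef_pos: [0.5609, 0.1289, 0.2996]
ee_rot: [-3.14, -0.002, 3.14]
force: [0.2, 0.2, -0.8]
width: 0.0871
1.6167 [0.56029198 0.13003675 0.29973804] [-1.79909502e+02 -8.15828067e-02 -1.79976238e+02] [ 0.037 -0.013 -0.006 -0.     0.    -0.003] [ 0.57  0.16 -0.09  0.   -1.32 -0.57]
from [0.5603 0.13   0.2997] [-1.7991e+02 -8.0000e-02 -1.7998e+02] shift mm [-3.960e+01 -2.601e+02  1.000e-01] turn 0.02
```

View pics/w1.png

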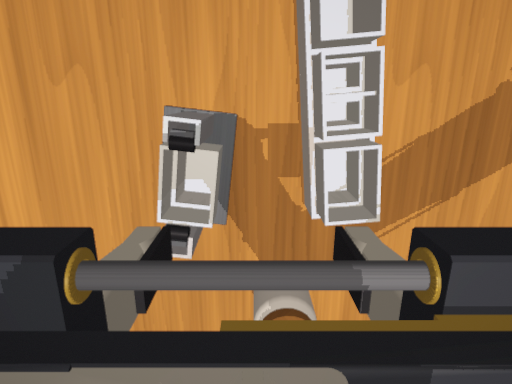

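```bash
python3 -m handwheel '[[[0.087,-0.006,-0.035,0,0],[0.087,-0.012,-0.07,0,0],[0.087,-0.02,-0.11,0,0],[0.087,-0.03,-0.15,0,0],[0.087,-0.038,-0.19,0,0],[0.087,-0.04,-0.225,0,0],[0.087,-0.04,-0.25,0,0],[0.087,-0.04,-0.26,0,0],[0.087,-0.04,-0.26,0,0],[0.087,-0.04,-0.26,0,0]]]'
python3 - <<'E'
from h import *
s=arm.get_state();print(repr(s["eef_pos"]),repr(s["ee_rot"]))
im,c=snap("wrist","w2.png")
cv2.imwrite("pics/w2z.png",cv2.resize(im[40:240,100:300],None,fx=3,fy=3,interpolation=cv2.INTER_CUBIC))
im=cv2.imread("pics/w1.png")
cv2.imwrite("pics/w1a.png",cv2.resize(im[100:260,140:260],None,fx=3.75,fy=3.75,interpolation=cv2.INTER_CUBIC))
cv2.imwrite("pics/w1b.png",cv2.resize(im[40:230,290:400],None,fx=3.1,fy=3.1,interpolation=cv2.INTER_CUBIC))
E
```

```text
t: 2.45
eef_pos: [0.6003, -0.1291, 0.3001]
ee_rot: [-3.14, -0.001, -3.141]
force: [-0.0, 0.4, -0.6]
width: 0.0866
array([ 0.60029821, -0.12905676,  0.30005747]) array([-3.14041025e+00, -1.37998323e-03, -3.14106186e+00])
```

View pics/w2z.png

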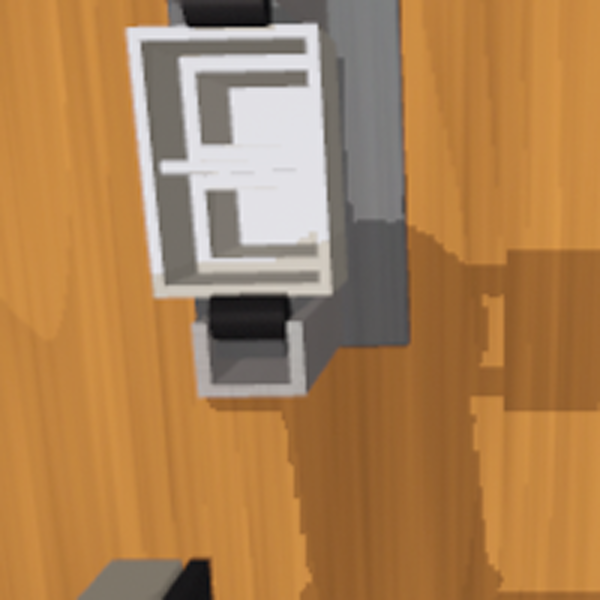

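View pics/w1a.png

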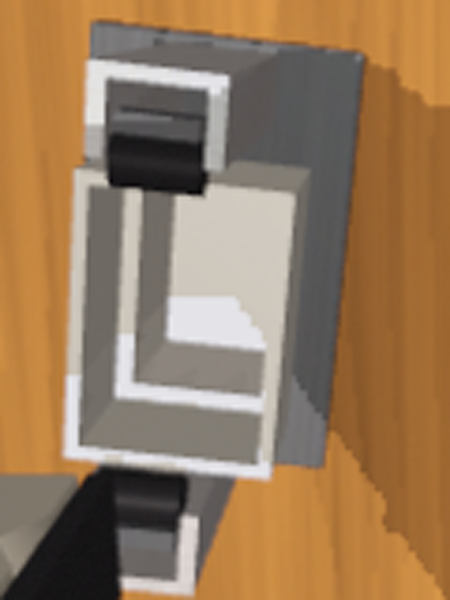

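View pics/w1b.png

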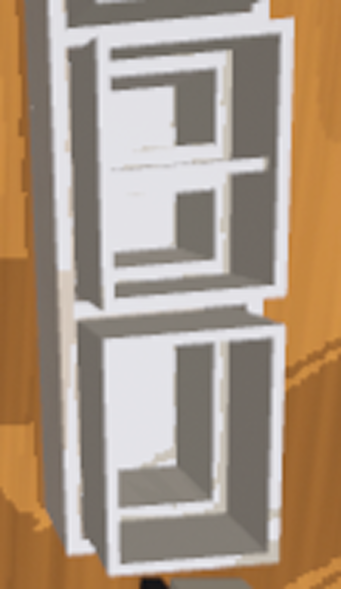

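```bash
python3 - <<'E'
from h import *
s1=dict(eef_pos=np.array([0.56029198,0.13003675,0.29973804]),ee_rot=np.radians([-1.79909502e+02,-8.15828067e-02,-1.79976238e+02]))
s2=dict(eef_pos=np.array([ 0.60029821,-0.12905676,0.30005747]),ee_rot=np.array([-3.14041025,-1.37998323e-03,-3.14106186]))
def f(n,pts,sc,off,s,z):
    p=ray(cam("wrist",s),np.array(pts)/sc+np.array(off)-.3,z)[:,:2]
    TL,TR,BR,BL=p
    # image down=+y, image right=-x
    yv=(BL+BR-TL-TR)/2; xv=(TL+BL-TR-BR)/2
    print(n,"c",p.mean(0).round(4),"L",np.hypot(*yv).round(4),"W",np.hypot(*xv).round(4),"yaw_y",np.degrees(np.arctan2(-yv[0],yv[1])).round(2),"yaw_x",np.degrees(np.arctan2(xv[1],xv[0])).round(2))
f("twinstand",[(127,28),(317,24),(332,297),(154,299)],3,(100,40),s2,.108)
f("plainstand",[(78,168),(300,190),(270,478),(64,458)],3.75,(140,100),s1,.108)
f("twin",[(98,38),(294,20),(285,298),(102,310)],3.1,(290,40),s1,.106)
f("plain",[(104,338),(285,322),(278,562),(108,576)],3.1,(290,40),s1,.106)
# posts from w1a, w2z: z=.126
c=cam("wrist",s1)
A=ray(c,np.array([(86,60),(230,75)])/3.75+[140,100],.126);B=ray(c,np.array([(118,580),(193,595)])/3.75+[140,100],.126)
print("plainpost far",A.round(4),"near",B.round(4))
c=cam("wrist",s2)
A=ray(c,np.array([(192,325),(305,320),(305,393),(198,397)])/3+[100,40],.126);print(A.round(4))
E
```

```text
twinstand c [ 0.6784 -0.2046] L 0.0909 W 0.0642 yaw_y 0.97 yaw_x 0.95
plainstand c [0.6336 0.1542] L 0.0913 W 0.0645 yaw_y -7.32 yaw_x -5.8
twin c [0.4546 0.0538] L 0.0896 W 0.064 yaw_y 4.49 yaw_x 4.38
plain c [0.4463 0.1531] L 0.0912 W 0.0641 yaw_y 4.66 yaw_x 5.14
plainpost far [[0.6501 0.0744 0.126 ]
 [0.6115 0.0783 0.126 ]] near [[0.6521 0.2291 0.126 ]
 [0.6296 0.2342 0.126 ]]
[[ 0.6916 -0.1518  0.126 ]
 [ 0.6524 -0.1536  0.126 ]
 [ 0.6535 -0.1278  0.126 ]
 [ 0.6914 -0.1263  0.126 ]]
```

View pics/w2.png

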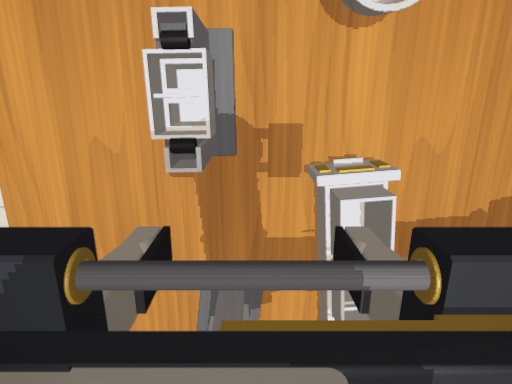

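```bash
python3 -m handwheel '[[[0.087,0.015,0.03,0.01,0],[0.087,0.03,0.065,0.02,-1],[0.087,0.05,0.1,0.03,-2],[0.087,0.07,0.135,0.04,-3],[0.087,0.09,0.17,0.05,-4],[0.087,0.11,0.205,0.06,-4.6],[0.087,0.13,0.24,0.07,-4.6],[0.087,0.145,0.265,0.08,-4.6],[0.087,0.152,0.278,0.09,-4.6],[0.087,0.154,0.282,0.1,-4.6],[0.087,0.154,0.282,0.1,-4.6],[0.087,0.154,0.282,0.1,-4.6]]]'
python3 - <<'E'
from h import *
snap("wrist","w3.png"); go([.4463,.1531,.068],184.6)
E
```

```text
t: 3.5
eef_pos: [0.4455, 0.1535, 0.1999]
ee_rot: [-3.14, -0.002, -3.058]
force: [0.1, 0.4, -0.3]
width: 0.0873
from [0.4461 0.1532 0.2004] [-1.7992e+02 -6.0000e-02 -1.7526e+02] shift mm [ -0.3   0.  132.4] turn 0.14
```

View pics/w3.png

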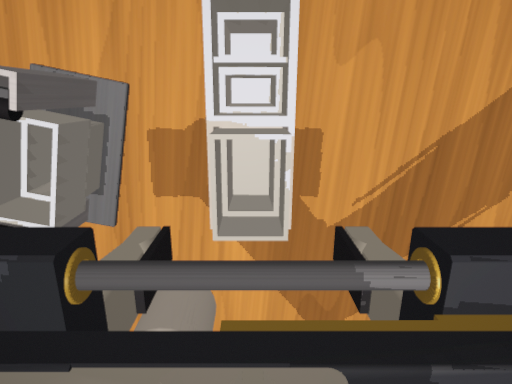

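```bash
python3 -m handwheel '[[[0.087,0,0,0.03,0],[0.087,0,0,0.065,0],[0.087,0,0,0.1,0],[0.087,0,0,0.12,0],[0.087,0,0,0.13,0],[0.087,0,0,0.132,0],[0.087,0,0,0.132,0],[0.06,0,0,0.132,0],[0.06,0,0,0.132,0],[0.06,0,0,0.132,0],[0.06,0,0,0.132,0],[0.06,0,0,0.132,0],[0.06,0,0,0.132,0]]]' 45
```

```text
t: 4.63
eef_pos: [0.4466, 0.1534, 0.0692]
ee_rot: [-3.141, 0.0, -3.058]
force: [0.4, -0.1, 5.7]
width: 0.064
```

```bash
python3 -m handwheel '[[[0.05,0,0,-0.004,0],[0.05,0,0,-0.01,0],[0.05,0,0,-0.025,0],[0.05,0,0,-0.05,0],[0.05,0,0,-0.08,0],[0.05,0,0,-0.11,0],[0.05,0,0,-0.14,0],[0.05,0,0,-0.165,0],[0.05,0,0,-0.175,0],[0.05,0,0,-0.18,0],[0.05,0,0,-0.18,0]]]' 50
python3 - <<'E'
from h import *
snap("wrist","w4.png"); snap("side","s4.png"); go([.6336,.1542,.24],180-6.6)
E
```

```text
t: 5.55
eef_pos: [0.4463, 0.1536, 0.2494]
ee_rot: [3.141, 0.001, -3.059]
force: [-0.4, -0.8, -2.3]
width: 0.0639
from [0.4456 0.1531 0.2476] [-1.7991e+02 -1.0000e-01 -1.7525e+02] shift mm [-187.4  -14.5    7.3] turn 11.35
```

View pics/w4.png

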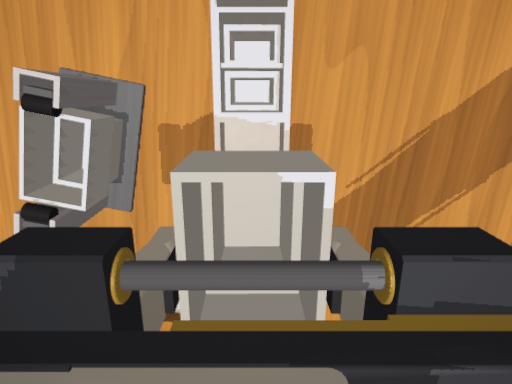

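View pics/s4.png

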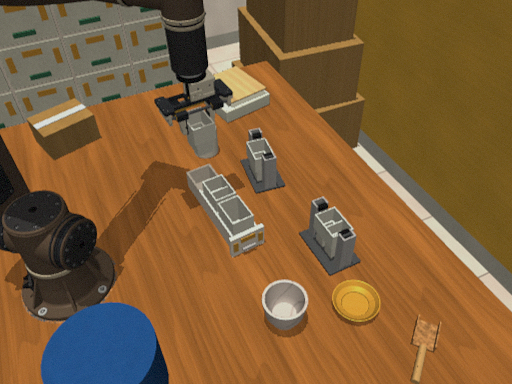

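```bash
python3 - <<'E'
import cv2
im=cv2.imread("pics/w4.png")
cv2.imwrite("pics/w4a.png",cv2.resize(im[55:245,0:150],None,fx=3.1,fy=3.1,interpolation=cv2.INTER_CUBIC))
E
```

```text
(no output)
```

View pics/w4a.png

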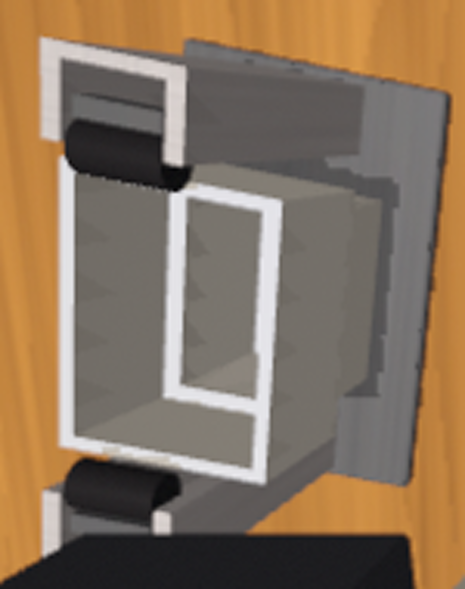

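```bash
python3 - <<'E'
from h import *
s=dict(eef_pos=np.array([.4458,.1533,.2480]),ee_rot=np.radians([-179.91,-.1,-175.25]))
c=cam("wrist",s)
f=lambda p,z: ray(c,np.array(p)/3.1+[0,55]-.3,z)[:,:2]
TL,TR,BR,BL=p=f([(60,157),(282,202),(265,485),(58,445)],.108)
yv=(BL+BR-TL-TR)/2; xv=(TL+BL-TR-BR)/2
print(p.mean(0),np.hypot(*yv),np.hypot(*xv),np.degrees(np.arctan2(-yv[0],yv[1])),np.degrees(np.arctan2(xv[1],xv[0])))
F=f([(40,139),(185,166),(40,38),(186,68)],.126);N=f([(43,489),(172,512)],.126);print(F.round(4),N.round(4))
m=(F[:2].mean(0)+N.mean(0))/2;d=N.mean(0)-F[:2].mean(0);print("stand mid",m,"yaw",np.degrees(np.arctan2(-d[0],d[1])),"gap",np.hypot(*d))
B=f([(450,93),(410,485),(187,40)],.006);d=B[1]-B[0];print("base yaw",np.degrees(np.arctan2(-d[0],d[1])),np.hypot(*d))
d=B[2]-B[0];print(np.degrees(np.arctan2(d[1],d[0])))
E
```

```text
[0.63343019 0.15226667] 0.08966005940410024 0.06413367328324161 -6.775759809422069 -6.970880441003655
[[0.6522 0.0982]
 [0.6136 0.102 ]
 [0.649  0.0721]
 [0.6113 0.0765]] [[0.6636 0.2003]
 [0.6259 0.2045]]
stand mid [0.6388181  0.15124366] yaw -6.60931339212777 gap 0.10297441705401712
base yaw -6.519660945793195 0.16214091387078772
-6.256012429751033
```

```bash
python3 - <<'E'
from h import *
p=camera_params("wrist");T=p["tool_from_camera"];K=p["intrinsics"]
for px in [(176,172),(329,172)]:
    d=T[:3,:3]@np.linalg.inv(K)@[*px,1]; o=T[:3,3]; k=(-.0368-o[2])/d[2]; print(px,(o+k*d)*1000)
go([.6335,.1528,.24],173.3)
E
python3 -m handwheel '[[[0.05,-0.01,0,0,1],[0.05,-0.03,-0.003,0.002,3],[0.05,-0.055,-0.006,0.004,5],[0.05,-0.085,-0.009,0.006,7],[0.05,-0.115,-0.012,0.008,9],[0.05,-0.145,-0.014,0.008,11.4],[0.05,-0.17,-0.0155,0.008,11.4],[0.05,-0.183,-0.016,0.008,11.4],[0.05,-0.187,-0.016,0.008,11.4],[0.05,-0.187,-0.016,0.008,11.4],[0.05,-0.187,-0.016,0.008,11.4]]]'
python3 - <<'E'
from h import *
snap("wrist","w5.png");snap("side","s5.png"); go([.6335,.1528,.2132],173.3); print(arm.get_state()["force"])
E
```

```text
(176, 172) [-29.53309099 -46.45822498 -36.8       ]
(329, 172) [ 30.03061548 -46.50736285 -36.8       ]
from [0.4456 0.1531 0.2476] [-1.7991e+02 -1.0000e-01 -1.7525e+02] shift mm [-187.2  -15.9    7.3] turn 11.45
t: 6.57
eef_pos: [0.6327, 0.1524, 0.2376]
ee_rot: [-3.138, -0.004, 3.025]
force: [-0.7, 0.7, -2.4]
width: 0.0634
from [0.6325 0.1526 0.239 ] [-1.7988e+02 -1.3000e-01  1.7336e+02] shift mm [-1.   0.4 25.8] turn 0.06
[ 0.45632703 -0.13030675 -2.12738788]
```

View pics/w5.png

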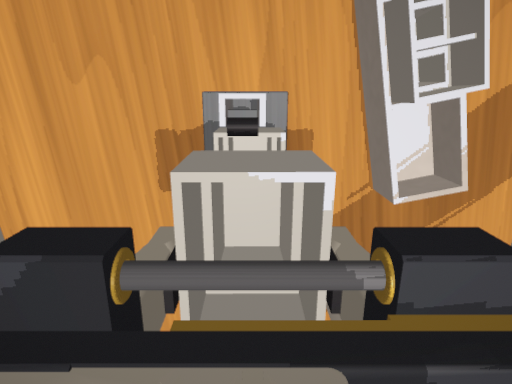

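View pics/s5.png

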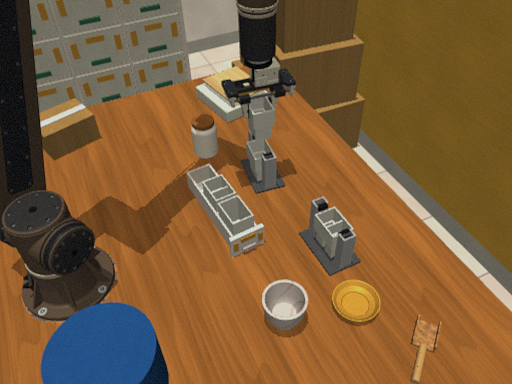

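```bash
python3 - <<'E'
from h import *
im=cv2.imread("pics/w5.png")
cv2.imwrite("pics/w5a.png",cv2.resize(im[80:240,150:360],None,fx=3.7,fy=3.7,interpolation=cv2.INTER_CUBIC))
print(arm.get_state()["t"])
E
```

```text
6.6667
```

View pics/w5a.png

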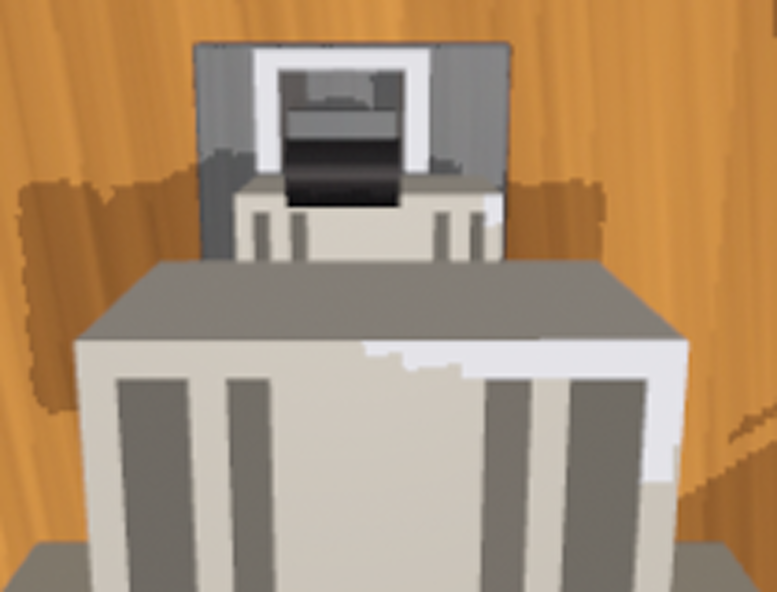

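```bash
python3 - <<'E'
from h import *
p=camera_params("wrist");T=p["tool_from_camera"];K=p["intrinsics"]
s=arm.get_state()
def f(px,zt):
    d=T[:3,:3]@np.linalg.inv(K)@[*(np.array(px)/3.7+[150,80]),1]; o=T[:3,3]; k=(zt-o[2])/d[2]; return (o+k*d)*1000
for q in [(76,340),(688,340)]: print("held",f(q,-.0368))
zt=s["eef_pos"][2]-.108
for q in [(236,192),(503,192)]: print("stand",f(q,zt))
E
```

```text
held [-31.58896609 -46.5365535  -36.8       ]
held [ 32.79916664 -46.58384051 -36.8       ]
stand [-34.10918956 -44.12355786 130.95481203]
stand [ 30.21581327 -44.1689533  130.95481203]
```

```bash
python3 -m handwheel '[[[0.05,-0.0018,0.002,0,0],[0.05,-0.0018,0.002,0.015,0],[0.05,-0.0018,0.002,0.035,0],[0.05,-0.0018,0.002,0.05,0],[0.05,-0.0018,0.002,0.06,0],[0.05,-0.0018,0.002,0.064,0],[0.05,-0.0018,0.002,0.067,0],[0.05,-0.0018,0.002,0.07,0],[0.05,-0.0018,0.002,0.073,0],[0.05,-0.0018,0.002,0.073,0]]]' 58
python3 - <<'E'
from h import *
s=arm.get_state();print(s["force"],s["eef_pos"]); snap("side","s6.png")
E
```

```text
t: 7.5
eef_pos: [0.6344, 0.1543, 0.1661]
ee_rot: [-3.14, -0.002, 3.026]
force: [-0.8, 0.3, -3.0]
width: 0.0636
[-0.80966678  0.28211881 -2.96484439] [0.63436919 0.15430844 0.16605698]
```

```bash
python3 -m handwheel '[[[0.05,0,0,0.004,0],[0.05,0,0,0.008,0],[0.05,0,0,0.012,0],[0.05,0,0,0.016,0],[0.05,0,0,0.02,0],[0.05,0,0,0.023,0],[0.05,0,0,0.026,0],[0.05,0,0,0.026,0]]]'
```

```text
t: 8.22
eef_pos: [0.634, 0.1541, 0.1393]
ee_rot: [-3.139, -0.003, 3.026]
force: [-0.1, -0.8, -2.2]
width: 0.0638
```

Foot is well in the mouth. Now through the rollers, gently.

```bash
python3 -m handwheel '[[[0.05,0,0,0.002,0],[0.05,0,0,0.004,0],[0.05,0,0,0.006,0],[0.05,0,0,0.006,0]]]'
python3 -m handwheel '[[[0.05,0,0,0.002,0],[0.05,0,0,0.004,0],[0.05,0,0,0.005,0],[0.05,0,0,0.005,0]]]'
```

```text
t: 8.55
eef_pos: [0.6348, 0.1543, 0.1349]
ee_rot: [-3.14, -0.001, 3.026]
force: [-1.7, -0.1, 4.4]
width: 0.0636
t: 8.88
eef_pos: [0.6354, 0.1544, 0.1308]
ee_rot: [-3.14, 0.001, 3.026]
force: [-1.5, -1.0, 4.0]
width: 0.0634
```

```bash
python3 -m handwheel '[[[0.05,0,0,0.002,0],[0.05,0,0,0.004,0],[0.05,0,0,0.006,0],[0.05,0,0,0.006,0]]]'
python3 -m handwheel '[[[0.05,0,0,0.002,0],[0.05,0,0,0.004,0],[0.05,0,0,0.004,0]]]'
```

```text
t: 9.22
eef_pos: [0.6358, 0.1545, 0.1246]
ee_rot: [-3.14, 0.002, 3.027]
force: [0.6, 0.1, 1.5]
width: 0.0636
t: 9.47
eef_pos: [0.6363, 0.1544, 0.1232]
ee_rot: [-3.141, 0.003, 3.027]
force: [-5.4, -1.5, 19.7]
width: 0.0635
```

```bash
python3 -m handwheel '[[[0.05,0,0,0.002,0],[0.05,0,0,0.003,0],[0.05,0,0,0.003,0]]]'
```

```text
t: 9.72
eef_pos: [0.6365, 0.1544, 0.1232]
ee_rot: [-3.141, 0.005, 3.028]
force: [-8.1, -0.7, 22.7]
width: 0.0639
```

```bash
python3 -m handwheel '[[[0.087,0,0,0,0],[0.087,0,0,0,0],[0.087,0,0,0,0],[0.087,0,0,0,0],[0.087,0,0,-0.02,0],[0.087,0,0,-0.055,0],[0.087,0,0,-0.09,0],[0.087,0,0,-0.12,0],[0.087,0,0,-0.145,0],[0.087,0,0,-0.16,0],[0.087,0,0,-0.16,0]]]'
python3 - <<'E'
from h import *
snap("side","s7.png"); im,c=snap("top","t7.png")
a=cv2.imread("pics/s7.png");cv2.imwrite("pics/s7z.png",cv2.resize(a[90:270,170:370],None,fx=3.3,fy=3.3,interpolation=cv2.INTER_CUBIC))
go([.4546,.0538,.2],184.5)
E
```

```text
t: 10.63
eef_pos: [0.6372, 0.1551, 0.287]
ee_rot: [3.14, 0.01, 3.028]
force: [-0.1, 0.6, 0.7]
width: 0.087
from [0.6356 0.1548 0.2828] [-179.98    0.26  173.47] shift mm [ 168.8 -120.9   82.1] turn -11.03
```

View pics/s7z.png

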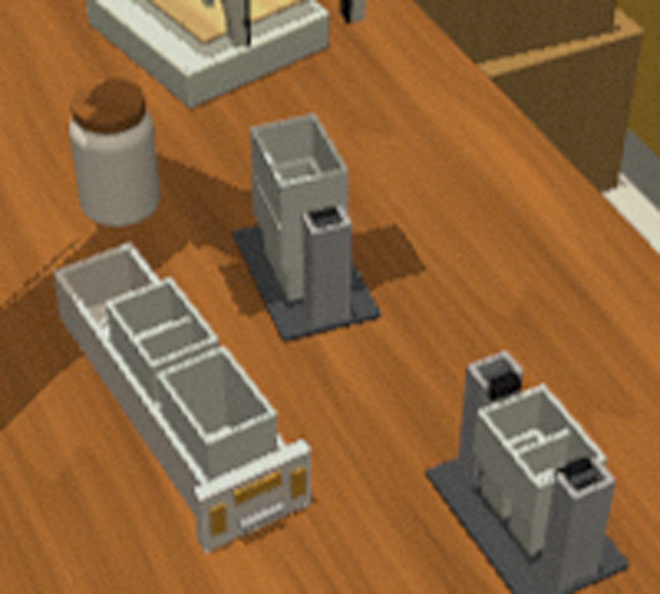

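```bash
python3 -m handwheel '[[[0.087,0.02,-0.014,0,-1],[0.087,0.045,-0.032,0.01,-3],[0.087,0.07,-0.05,0.02,-5],[0.087,0.095,-0.068,0.03,-7],[0.087,0.12,-0.086,0.045,-9],[0.087,0.145,-0.104,0.06,-11],[0.087,0.162,-0.116,0.07,-11],[0.087,0.168,-0.12,0.08,-11],[0.087,0.169,-0.121,0.082,-11],[0.087,0.169,-0.121,0.082,-11],[0.087,0.169,-0.121,0.082,-11]]]'
python3 - <<'E'
from h import *
snap("wrist","w8.png"); go([.4546,.0538,.068],184.5)
E
```

```text
t: 11.65
eef_pos: [0.4549, 0.054, 0.1999]
ee_rot: [-3.14, 0.004, -3.063]
force: [-0.5, 0.2, 0.3]
width: 0.0868
from [0.4552 0.0542 0.2001] [-179.91    0.25 -175.52] shift mm [ 1.200e+00 -1.000e-01  1.321e+02] turn -0.02
```

View pics/w8.png

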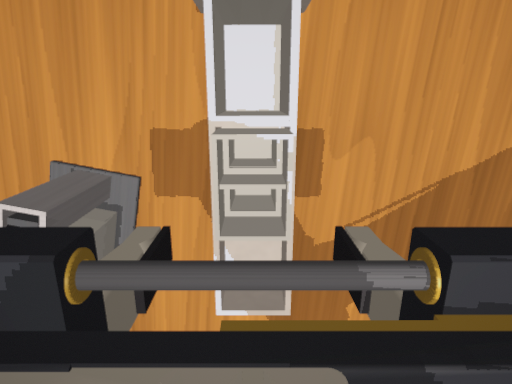

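Twin bin (213–294, rows 128–238) is centred between the fingers. Descend and grip.

```bash
python3 -m handwheel '[[[0.087,0.001,0,0.03,0],[0.087,0.001,0,0.065,0],[0.087,0.001,0,0.1,0],[0.087,0.001,0,0.12,0],[0.087,0.001,0,0.13,0],[0.087,0.001,0,0.132,0],[0.087,0.001,0,0.132,0],[0.06,0.001,0,0.132,0],[0.06,0.001,0,0.132,0],[0.06,0.001,0,0.132,0],[0.06,0.001,0,0.132,0],[0.06,0.001,0,0.132,0],[0.06,0.001,0,0.132,0]]]' 50
python3 -m handwheel '[[[0.05,0,0,-0.004,0],[0.05,0,0,-0.01,0],[0.05,0,0,-0.025,0],[0.05,0,0,-0.05,0],[0.05,0,0,-0.08,0],[0.05,0,0,-0.11,0],[0.05,0,0,-0.14,0],[0.05,0,0,-0.165,0],[0.05,0,0,-0.175,0],[0.05,0,0,-0.18,0],[0.05,0,0,-0.18,0]]]' 58
python3 - <<'E'
from h import *
snap("wrist","w9.png"); go([.6784,-.2046,.24],181); print(arm.get_state()["force"])
im=cv2.imread("pics/w9.png")
cv2.imwrite("pics/w9a.png",cv2.resize(im[80:240,150:360],None,fx=3.7,fy=3.7,interpolation=cv2.INTER_CUBIC))
E
```

```text
t: 12.78
eef_pos: [0.4553, 0.0542, 0.0689]
ee_rot: [-3.141, 0.006, -3.063]
force: [-0.9, 0.9, 5.9]
width: 0.0637
t: 13.7
eef_pos: [0.4541, 0.0543, 0.2492]
ee_rot: [-3.141, 0.006, -3.063]
force: [0.1, 0.6, -2.9]
width: 0.0636
from [0.4536 0.0542 0.248 ] [-179.95    0.26 -175.52] shift mm [-203.8 -275.5    9.2] turn 3.48
[ 0.35234373 -0.38527334 -3.2877148 ]
```

View pics/w9a.png

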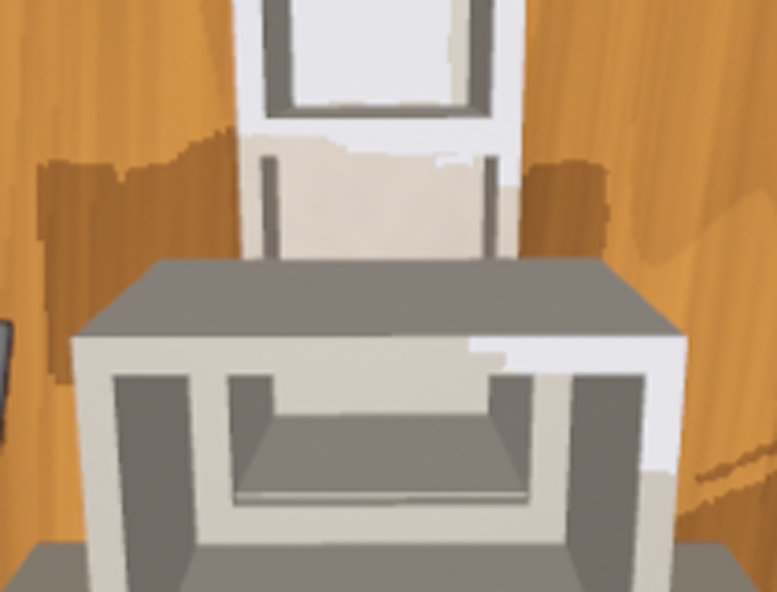

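```bash
python3 -m handwheel '[[[0.05,-0.01,-0.014,0,0],[0.05,-0.028,-0.038,0,0],[0.05,-0.048,-0.065,0,1],[0.05,-0.068,-0.092,0,2],[0.05,-0.088,-0.119,0,3],[0.05,-0.108,-0.146,0.002,3.5],[0.05,-0.128,-0.173,0.004,3.5],[0.05,-0.148,-0.2,0.006,3.5],[0.05,-0.168,-0.227,0.008,3.5],[0.05,-0.185,-0.25,0.009,3.5],[0.05,-0.197,-0.267,0.009,3.5],[0.05,-0.202,-0.274,0.009,3.5],[0.05,-0.204,-0.2755,0.009,3.5],[0.05,-0.204,-0.2755,0.009,3.5],[0.05,-0.204,-0.2755,0.009,3.5]]]'
python3 - <<'E'
from h import *
snap("wrist","w10.png"); go([.6784,-.2046,.24],181); print(arm.get_state()["force"])
im=cv2.imread("pics/w10.png")
cv2.imwrite("pics/w10a.png",cv2.resize(im[80:240,150:360],None,fx=3.7,fy=3.7,interpolation=cv2.INTER_CUBIC))
E
```

```text
t: 15.0
eef_pos: [0.6779, -0.2038, 0.2392]
ee_rot: [-3.141, 0.003, -3.124]
force: [-0.4, -0.7, -2.4]
width: 0.0641
from [ 0.678  -0.2036  0.2399] [-179.98    0.23 -178.98] shift mm [-0.4 -1.  -0.1] turn 0.02
[-0.34872188 -0.26069423 -1.35825397]
```

View pics/w10a.png

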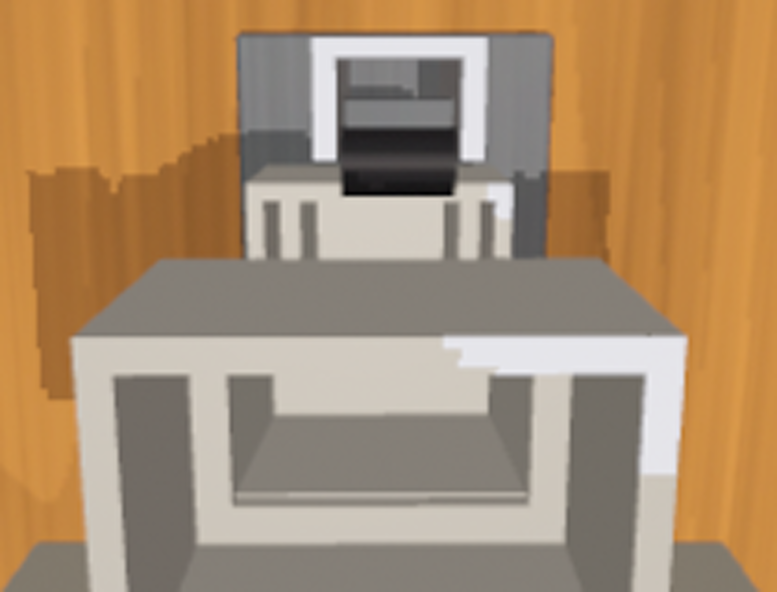

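```bash
python3 - <<'E'
from h import *
p=camera_params("wrist");T=p["tool_from_camera"];K=p["intrinsics"]
s=arm.get_state()
def f(px,zt):
    d=T[:3,:3]@np.linalg.inv(K)@[*(np.array(px)/3.7+[150,80]),1]; o=T[:3,3]; k=(zt-o[2])/d[2]; return (o+k*d)*1000
for q in [(72,336),(687,336)]: print("held",f(q,-.0368))
zt=s["eef_pos"][2]-.108
for q in [(246,183),(513,183)]: print("stand",f(q,zt))
for q in [(311,37),(488,37)]: print("post",f(q,s["eef_pos"][2]-.126))
E
```

```text
held [-32.03001217 -46.93911007 -36.8       ]
held [ 32.61157701 -46.98969909 -36.8       ]
stand [-31.83019913 -46.15671288 131.87116549]
stand [ 32.56305245 -46.20296328 131.87116549]
post [-14.66216892 -79.50751338 113.87116549]
post [ 24.07288442 -79.53311545 113.87116549]
```

```bash
python3 -m handwheel '[[[0.05,0,0.001,0,0],[0.05,0,0.001,0.015,0],[0.05,0,0.001,0.035,0],[0.05,0,0.001,0.05,0],[0.05,0,0.001,0.06,0],[0.05,0,0.001,0.064,0],[0.05,0,0.001,0.067,0],[0.05,0,0.001,0.07,0],[0.05,0,0.001,0.073,0],[0.05,0,0.001,0.073,0]]]'
python3 -m handwheel '[[[0.05,0,0,0.003,0],[0.05,0,0,0.006,0],[0.05,0,0,0.006,0]]]'
```

```text
t: 15.88
eef_pos: [0.6783, -0.2025, 0.1669]
ee_rot: [-3.141, 0.004, -3.124]
force: [-0.1, 0.4, -1.8]
width: 0.0638
t: 16.13
eef_pos: [0.678, -0.2025, 0.1603]
ee_rot: [3.142, 0.004, -3.124]
force: [-0.7, 0.2, -1.9]
width: 0.0638
```

```bash
python3 -m handwheel '[[[0.05,0,0,0.003,0],[0.05,0,0,0.006,0],[0.05,0,0,0.009,0],[0.05,0,0,0.012,0],[0.05,0,0,0.015,0],[0.05,0,0,0.018,0],[0.05,0,0,0.02,0],[0.05,0,0,0.02,0]]]'
python3 -m handwheel '[[[0.05,0,0,0.002,0],[0.05,0,0,0.004,0],[0.05,0,0,0.006,0],[0.05,0,0,0.006,0]]]'
```

```text
t: 16.8
eef_pos: [0.6778, -0.2024, 0.1396]
ee_rot: [3.141, 0.003, -3.124]
force: [-0.5, -0.9, -2.1]
width: 0.0636
t: 17.13
eef_pos: [0.6783, -0.2031, 0.1355]
ee_rot: [-3.14, 0.004, -3.124]
force: [-2.7, -0.7, 5.8]
width: 0.0638
```

```bash
python3 -m handwheel '[[[0.05,0,0,0.002,0],[0.05,0,0,0.004,0],[0.05,0,0,0.006,0],[0.05,0,0,0.006,0]]]'
python3 -m handwheel '[[[0.05,0,0,0.002,0],[0.05,0,0,0.004,0],[0.05,0,0,0.005,0],[0.05,0,0,0.005,0]]]'
python3 -m handwheel '[[[0.05,0,0,0.002,0],[0.05,0,0,0.004,0],[0.05,0,0,0.004,0]]]'
```

```text
t: 17.47
eef_pos: [0.6791, -0.2033, 0.1305]
ee_rot: [-3.14, 0.007, -3.123]
force: [-1.3, -1.4, 3.5]
width: 0.0641
t: 17.8
eef_pos: [0.6795, -0.2033, 0.1254]
ee_rot: [-3.14, 0.007, -3.123]
force: [1.6, -1.2, 2.4]
width: 0.0635
t: 18.05
eef_pos: [0.6798, -0.2034, 0.1229]
ee_rot: [-3.139, 0.008, -3.123]
force: [-2.3, 1.5, 12.7]
width: 0.0639
```

```bash
python3 -m handwheel '[[[0.05,0,0,0.002,0],[0.05,0,0,0.004,0],[0.05,0,0,0.004,0]]]'
python3 -m handwheel '[[[0.087,0,0,0,0],[0.087,0,0,0,0],[0.087,0,0,0,0],[0.087,0,0,0,0],[0.087,0,0,-0.02,0],[0.087,0,0,-0.055,0],[0.087,0,0,-0.09,0],[0.087,0,0,-0.12,0],[0.087,0,0,-0.145,0],[0.087,0,0,-0.16,0],[0.087,0,0,-0.16,0]]]'
python3 - <<'E'
from h import *
go([.6,-.03,.34],180)
E
```

```text
t: 18.3
eef_pos: [0.6801, -0.2035, 0.1229]
ee_rot: [-3.138, 0.01, -3.122]
force: [-7.2, 4.7, 25.3]
width: 0.0637
t: 19.22
eef_pos: [0.6799, -0.2034, 0.2867]
ee_rot: [-3.137, 0.015, -3.122]
force: [-0.4, 0.6, 0.9]
width: 0.0868
from [ 0.6799 -0.2034  0.2867] [-179.72    0.87 -178.87] shift mm [ 75.6 174.7 -55.3] turn 1.13
```

```bash
python3 -m handwheel '[[[0.087,0.015,0.02,-0.03,0],[0.087,0.035,0.05,-0.05,0],[0.087,0.055,0.08,-0.07,1],[0.087,0.07,0.105,-0.07,1],[0.087,0.076,0.12,-0.07,1],[0.087,0.076,0.125,-0.07,1],[0.087,0.076,0.125,-0.07,1]]]'
python3 - <<'E'
from h import *
snap("wrist","w11.png"); snap("side","s11.png")
s=arm.get_state(); print(repr(s["eef_pos"]),repr(s["ee_rot"]))
a=cv2.imread("pics/s11.png");cv2.imwrite("pics/s11z.png",cv2.resize(a[90:270,170:370],None,fx=3.3,fy=3.3,interpolation=cv2.INTER_CUBIC))
a=cv2.imread("pics/w11.png");cv2.imwrite("pics/w11z.png",cv2.resize(a[40:240,100:300],None,fx=3,fy=3,interpolation=cv2.INTER_CUBIC))
go([.56,.2,.36],180)
E
```

```text
t: 19.8
eef_pos: [0.6001, -0.0784, 0.3542]
ee_rot: [-3.137, 0.014, -3.137]
force: [-0.2, -0.7, -0.6]
width: 0.0868
array([ 0.60060828, -0.0798411 ,  0.35383701]) array([-3.13655905,  0.01361179, -3.13892665])
from [ 0.6006 -0.0798  0.3538] [-179.71    0.78 -179.85] shift mm [ 39.8 279.9  -8.1] turn 0.15
```

View pics/w11z.png

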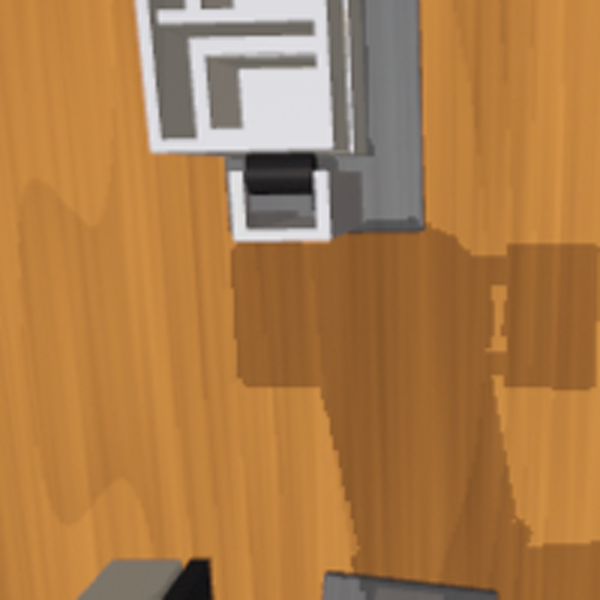

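View pics/s11z.png

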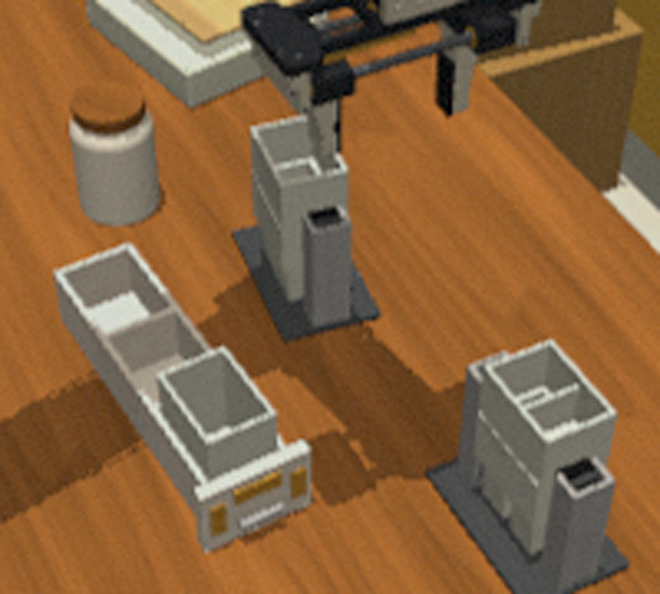

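```bash
python3 - <<'E'
from h import *
c=cam("side")
a=cv2.imread("pics/s11.png");b=cv2.imread("pics/s7.png")
def pts(x,y,yaw,z):
    r=np.radians(yaw);R=np.array([[np.cos(r),-np.sin(r)],[np.sin(r),np.cos(r)]])
    P=(R@(np.array([(-1,-1),(1,-1),(1,1),(-1,1)])*[.032,.045]).T).T+[x,y]
    return proj(c,np.c_[P,np.full(4,z)])
f=6
outs=[]
for im,cx,cy,yaw,o in [(b,.636,.1535,-6.7,(235,115)),(a,.6795,-.2045,1,(305,185))]:
    big=cv2.resize(im[o[1]:o[1]+60,o[0]:o[0]+60],None,fx=f,fy=f,interpolation=cv2.INTER_CUBIC)
    for z,col in [(.160,(0,0,255)),(.168,(0,255,0))]:
        for p in pts(cx,cy,yaw,z): cv2.circle(big,tuple(int(v) for v in ((p-o+.5)*f)),2,col,-1)
    outs.append(big)
cv2.imwrite("pics/chk.png",np.hstack(outs))
E
```

```text
(no output)
```

View pics/chk.png

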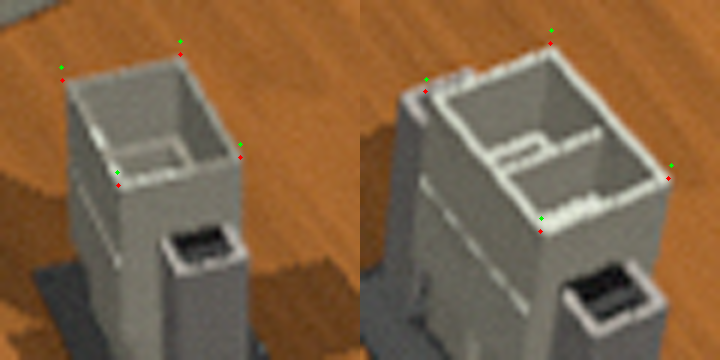

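```bash
python3 - <<'E'
from h import *
print(arm.get_state()["qd"].round(3),arm.get_state()["t"]); print(arm.job_done())
E
```

```text
[-0.016  0.01   0.005  0.002 -0.002 -0.001] 19.9
the job is handed in; nothing more can be done
None
```

Both bins are on their own stacks. I lifted the plain bin and the twin bin out of the drawer by their collars, lowered each into its matching stand, and pressed it past the rollers until it stopped. I handed the job in at about 19.9 s.

- **Seating:** Both bins stopped solidly at a tool height of about 0.123 m, which is the home height. The highest vertical wrist force I read at the end of a move was about 25 N.
- **Level and height:** In the last side views both rims line up with the expected home height of 0.160 m, or perhaps a pixel (1–2 mm) lower, which is within calibration. The seam around each collar looks closed and even.
- **Bottom bins:** The plain stand's bottom bin stood about 5 mm off-centre in x. I measured this and corrected for it.
- **Everything else:** The straight-sided bin is still in its cell. The jar looks unmoved. I only looked at the mortar and dish before the final placements, but the arm never worked near them.

**What I did not confirm:**
- I never read a distinct 10–20 N peak at the rollers, only about 6–8 N of drag. The forces were sampled only at the end of each move.
- The tool had drifted about 0.8° out of plumb after the last press.
- The final wrist view cut off the far end of the twin bin, so its final check rests on the side view.

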